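# Stopper press: lock and release

### The job

Squeeze the long moving handle of the small locking press towards its fixed handle until it snaps over centre and the stopper is pressed home in the glass vial, then let go and see that the press stays locked by itself for a moment. Now pull the release lever that sticks out past the end of that handle, away from the fixed handle, until the jaw springs open and leaves the stopper in; then let go. Feel for the snap and push gently, never forcing handle or lever against its stop, and do not disturb the jar, shaker and tin around the press.

Things in the scene. Friction and masses are not known exactly. Their poses are not given: they have to be found in the camera images.
- press: Locking-pliers press lying flat on a fixed wooden plinth 150 x 225 x 8 mm, about 300 mm long, nothing above 75 mm. Origin on the worktop under the upright pivot; z up. Handles run along -y, jaws and the lying glass vial are on the +y side. Fixed handle: dark bar, x +16 to +28 mm, ends at y = -106 mm, z 33 to 57 mm; nothing stands beyond its end but the lever.
- handle_push (a point): Moving handle: dark steel channel 20 mm wide, z 33 to 57 mm, on the fixed handle's -x side, ends 121 mm from the pivot. Point: middle of its flat outer face, 100 mm from the pivot, 45 mm up. Axes turn with it: +x inward (the way to push), y towards the pivot. A spring resists with up to 8 to 12 N, fading to nothing at dead centre; then it goes on to a hard stop and stays. Over 17 N is too rough.
- press_pivot (a point): On the upright pivot axis of handle and jaw, 45 mm above the worktop, axes as press. Handle travel at handle_push from its open rest: 24 to 37 mm to dead centre, then 3 mm more to the stop. The setting differs from press to press and cannot be seen beforehand: feel for it. Let go before dead centre, the handle springs back open.
- lever_pull (a point): Release lever: steel bar 7 mm thick, 14 mm high, sticking out 68 mm past the moving handle, knob at its end 14 mm across. Point: on its fixed-handle side, 25 mm short of the knob, 45 mm up; x points to that side, y to the pivot. Locked, pulling it along -x meets the toggle link after 9 mm and with a light pull (under 5 N), within 5 to 20 mm more, springs all open by 25 to 45 mm.
- jaw (a joint): Angle of the moving jaw, rad: it follows the handle. About 0.15 to 0.18 at dead centre and locked; 0.03 or less (down to -0.28) when sprung open.
- release_lever (a joint): Angle of the release lever in the handle, rad: 0 at rest (a light spring returns it), grows as it is pulled, at most 0.42. The nose meets the link at about 0.12 when the press is locked.
- stopper (a joint): How far the vial's steel-headed stopper has been pressed in, m: starts at 0 to 0.001, home at about 0.004. It stays where it is pushed.
- honey_jar: Honey jar with a dark lid, 65 mm across, 86 mm high, origin at the middle of its underside; stands near the press, to be left alone.
- salt_shaker: Glass salt shaker, 44 mm across, 90 mm high, origin at the middle of its underside; stands near the press, to be left alone.
- small_tin: Small round food tin, 57 mm across, 72 mm high, origin at the middle of its underside; stands near the press, to be left alone.

How it is judged:
By the outcome, as a careful person would: the job done as asked, in the order asked, and still so for the second after the job is handed in, with the robot touching nothing.
It also fails if it takes over 61 s, if anything falls off the work surface, if the arm or the gripper's body presses on something with over 40 N, if the wrist force passes 120 N, or if a joint passes its speed limit or range.

### The arm

A 6-joint arm with a two-finger parallel gripper is mounted at the origin on the work surface; the furniture and walls round the work are solid. World frame = base frame: x ahead of the robot, y to its left, z up, the work surface at z = 0. Lengths are in mm, angles in rad, forces in N, time in s.
With the tool pointing down it reaches from about 350 to 775 mm from the base axis. Payload 7.3 kg.
Tool frame: the origin (TCP) lies on the centre line of the jaws, within the pads' length; the fingertips stand 17 mm ahead of it and the grasp point (between the pads) lies 2 mm behind it; z points along the fingers, y is the line along which they close (so a half turn about z gives the same grasp; the last joint's range is limited). The gripper opens to 92 mm and grips with 3 to 60 N. Pads are 19 mm wide; open, the fingers measure 130 mm over their backs; the gripper's body (75 mm by 190 mm) begins 47 mm behind the grasp point.
Start: joints at [-1.268, 0.342, 1.524, -0, 1.275, -0.146], TCP at [227.813, -473.016, 243.741] pointing down, gripper open.
Joint ranges: [-2.53, 2.53], [-0.77, 2.02], [0.04, 2.7], [-1, 4.14], [0.28, 2.66], [-3.11, 3.11]. Speed limits (rad/s): [2.57, 2.57, 3.14, 3.14, 3.14, 3.14].

### API

Orientations are given as [roll, pitch, yaw] about the fixed x, y, z axes, in that order (R = Rz(yaw) Ry(pitch) Rx(roll)).
In Python, from plant import bot gives the robot as it stands. The module is installed in compiled form; this text tells all that it offers.
- The arm moves only by the shell command python3 -m pendant 'ROWS'. ROWS is JSON, a list of rows, each a list of 3 entries, a list of its own where there are three numbers: the shift along the world's x, y, z as a fraction of full scale, then the turn, a rotation vector about the world's x, y, z as a fraction of full scale, then the opening, from -1 (shut) to 1 (fully open), so that 0 is half open. In form: [[[tx, ty, tz], [rx, ry, rz], claw], ...]. A call has exactly 10 rows; each row shifts and turns the commanded pose from where the row before left it; what a row does not reach is not made up. Full scale, the value 1, is 30 mm for a shift and 0.12 rad for a turn. A row lasts 1/12 s, in which the tool goes at most 41.7 mm and 7.16 degrees, less where a joint would pass 70% of its speed; a pose out of reach is approached as far as the arm can. A call with a number of a shift or a turn outside -1 to 1 is refused whole. A call with a gripper value outside its range is refused whole. The fingers move at their own pace and stop on an object; the grip force is fixed at half the most. Time passes only in rows, so rows that do not move let the fingers close, or fill a call up. It gives the time, the measured TCP pose, the force, the opening and the grip force at its end, in the units of the state.
- bot.get_obs(): the state, without advancing time (a new reading comes with each control period).
- bot.capture(name): name is "scene" or "top" or "wrist"; returns the picture (480x640x3 uint8, blue, green, red); there is no depth.
- bot.camera_params(name): a dict with "fovy" (degrees; the focal length in pixels is half the picture's height over the tangent of half this angle, whatever the lens; pixels are square), "cx", "cy" (the principal point, pixels), "camera_from_world" (4x4, takes a point from world to camera coordinates). Camera axes: x right, y down, z forward; pixel columns grow to the right and rows downward; lengths in mm; the calibration is good to about 2 mm. A picture is of the moment at which its call begins: read the wrist's pose just before it. camera_params takes no time and is no camera call; for the wrist camera it gives the pose at the moment of the call.
- bot.close_job(): hands the job in; it is judged then, once.
The state is a dict: "time": time; "joint_positions": joint angles; "dq": joint speeds; "tau": joint torques, N m; "tool_pos": TCP position; "tcp_rot": TCP orientation; "contact_force": force on the tool from outside, world axes, zero at the start; "moment": the same for the moment, N m; "grip_width": finger opening in mm; "finger_force": force on a finger pad.
Only numpy, scipy, OpenCV 4.12 (cv2) and the standard library are available. Lean on these libraries where they do the work, as an engineer would, in place of code of your own. Each camera call takes 0.05 s, during which the arm holds its last target. There are 200 camera calls.

## Working session

There is one attempt and no reset: what is moved stays moved. The work goes in short steps, Python scripts to look and compute and a shell command to move; the robot and the scene stay as the last step left them, time stands still between calls to the robot, and variables do not carry over. Pictures are saved under pics/ and viewed, at most 10 in all, crops included, and the job is handed in when it is done.

```bash
mkdir -p pics; python3 - <<'E'
from plant import bot
import cv2,numpy as np
a=bot.capture("scene");b=bot.capture("top")
cv2.imwrite("pics/s.png",a);cv2.imwrite("pics/t.png",b)
for n in("scene","top"):
    p=bot.camera_params(n);print(n,p["fovy"],p["cx"],p["cy"]);print(np.round(p["camera_from_world"],4))
o=bot.get_obs();print(o)
E
```

```text
scene 49.901246948903136 316.5104071199582 230.56760661387256
[[ 9.704000e-01  2.413000e-01 -1.050000e-02 -5.197098e+02]
 [ 1.939000e-01 -8.042000e-01 -5.618000e-01  6.239980e+01]
 [-1.441000e-01  5.431000e-01 -8.272000e-01  1.208587e+03]
 [ 0.000000e+00  0.000000e+00  0.000000e+00  1.000000e+00]]
top 43.66993556924898 318.73210417838845 240.495114098955
[[-6.9000000e-03 -9.9990000e-01  1.2200000e-02  1.3710030e+02]
 [-9.8280000e-01  4.5000000e-03 -1.8480000e-01  4.9785900e+02]
 [ 1.8470000e-01 -1.3300000e-02 -9.8270000e-01  1.3397607e+03]
 [ 0.0000000e+00  0.0000000e+00  0.0000000e+00  1.0000000e+00]]
{'time': 0.1, 'joint_positions': array([-1.26803115e+00,  3.42638641e-01,  1.52491929e+00, -2.12944186e-05,
        1.27541769e+00, -1.46017224e-01]), 'dq': array([-1.49229559e-03, -1.63975699e-03, -1.67772978e-03, -8.83278150e-04,
        6.94419663e-05, -1.29169655e-03]), 'tau': array([ 1.24528200e-03, -4.32003558e+01, -2.44696158e+01,  7.18374504e-02,
        5.25989605e-02, -7.37839537e-05]), 'tool_pos': array([ 227.68328395, -472.67589087,  243.12269842]), 'tcp_rot': array([-3.14022144e+00, -1.81072931e-04,  4.48788489e-01]), 'contact_force': array([0.73451692, 0.54042318, 0.56878175]), 'moment': array([-0.01995542, -0.03367073, -0.00456071]), 'finger_force': 0.0, 'grip_width': 91.40359634597677}
```

View pics/t.png

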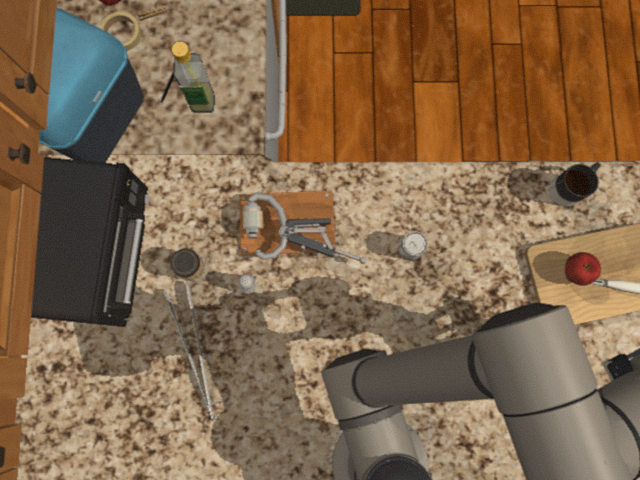

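View pics/s.png

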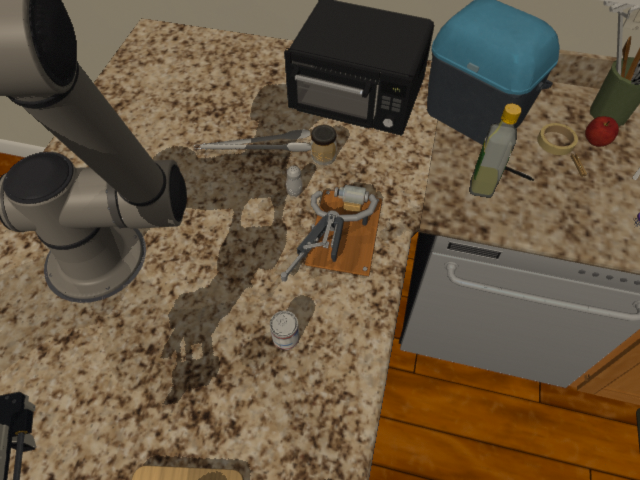

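The top view shows the press on its plinth: pivot near (287,230), lever knob near (362,260) and tin at (413,243). The jar is at (185,262) and the shaker at (247,283). I'll enlarge the press next.

```bash
cat > h.py <<'E'
import numpy as np
from plant import bot
def ray(n,u,v,z,P=None):
    p=P or bot.camera_params(n);f=240/np.tan(np.radians(p["fovy"]/2));T=np.array(p["camera_from_world"])
    d=T[:3,:3].T@np.array([(u-p["cx"])/f,(v-p["cy"])/f,1]);c=-T[:3,:3].T@T[:3,3]
    return c+d*(z-c[2])/d[2]
E
python3 - <<'E'
import cv2
from h import *
b=cv2.imread("pics/t.png")
cv2.imwrite("pics/tz.png",cv2.resize(b[180:280,230:380],None,fx=5.3,fy=5.3,interpolation=cv2.INTER_CUBIC))
# plinth mask by hue
h=cv2.cvtColor(b,cv2.COLOR_BGR2HSV);m=((h[...,0]<16)&(h[...,1]>110)&(h[...,2]>70)).astype('uint8')
m[:180]=0;m[270:]=0;m[:,:232]=0;m[:,345:]=0
m=cv2.morphologyEx(m,cv2.MORPH_OPEN,np.ones((3,3)))
pts=cv2.findNonZero(m);r=cv2.minAreaRect(pts);print(r)
for u,v in cv2.boxPoints(r): print((u,v),ray("top",u,v,8)[:2])
print("tin",ray("top",413,241,72),"jar",ray("top",185,262,86),"shk",ray("top",247,283,90))
E
```

```text
((286.4999694824219, 222.5), (61.47320556640625, 95.53067016601562), 87.1375961303711)
(np.float32(237.25931), np.float32(194.18703)) [620.04484812 329.10602733]
(np.float32(332.6708), np.float32(189.41646)) [631.11567168  99.18051367]
(np.float32(335.74063), np.float32(250.81297)) [480.63699432  93.58765275]
(np.float32(240.32913), np.float32(255.58354)) [470.29698363 319.14281567]
tin [491.5175258  -79.59045372  72.        ] jar [443.76553545 432.40939892  86.        ] shk [395.66718366 293.63985929  90.        ]
```

View pics/tz.png

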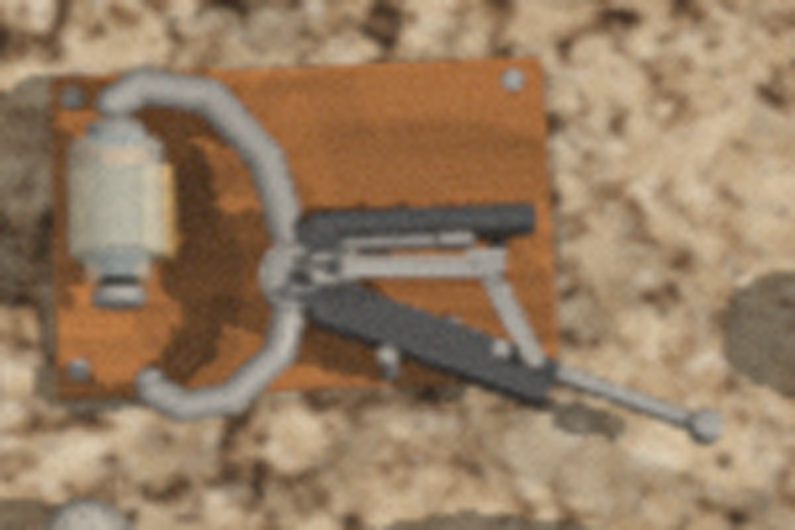

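The enlarged crop (5.3x, offset 230,180) shows the pivot near (287,270). The moving handle's outer face runs from (312,312) to (545,404), the lever goes on to the knob at (705,425), and the fixed handle's end is at (532,218).

```bash
python3 - <<'E'
from h import *
import cv2
def c(x,y,z): return ray("top",230+(x+.5)/5.3-.5,180+(y+.5)/5.3-.5,z)
for n,x,y,z in [("pivot",287,270,60),("fix outer corner",533,207,57),("fix inner end",533,233,57),("fix start out",305,215,57),("face far",545,404,33),("face near",315,315,33),("handle end top inner",552,370,57),("knob",705,425,50),("lever exit",556,375,50)]:
    print(n,np.round(c(x,y,z)[:2],1))
print("knob scene",ray("scene",284.5,276,50))
o=bot.get_obs();print(o["tool_pos"])
s=cv2.imread("pics/s.png")
cv2.imwrite("pics/sz.png",cv2.resize(s[170:360,250:400],None,fx=4,fy=3.1578*4/4,interpolation=cv2.INTER_CUBIC))
E
```

```text
pivot [519.5 214.5]
fix outer corner [547.7 107.6]
fix inner end [536.1 107.8]
fix start out [544.6 206.9]
face far [464.6 102.5]
face near [504.8 203.4]
handle end top inner [475.6 100.2]
knob [452.3  34. ]
lever exit [474.6  98.2]
knob scene [457.05487396  30.4333715   50.        ]
[ 227.68328395 -472.67589087  243.12269842]
```

View pics/sz.png

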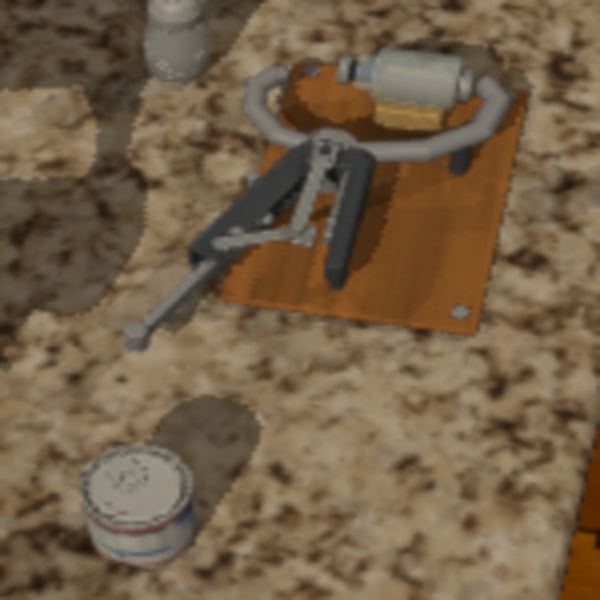

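The scene view agrees: the fixed handle is on the right, the moving handle and lever swing left to the knob, and the tin stands well clear. The pivot is about (517,213) and the moving handle sits 21.7° out from -y. With the fingers shut, tool y along the push direction (yaw about 1.19) and TCP near (453,131), the finger back should just touch at handle_push. I'm approaching now.

```bash
python3 -m pendant '[[[0.5,1,0],[0,0,0.62],-1],[[0.5,1,0],[0,0,0.62],-1],[[0.5,1,0],[0,0,0.62],-1],[[0.5,1,0],[0,0,0.62],-1],[[0.5,1,0],[0,0,0.62],-1],[[0.5,1,0],[0,0,0.62],-1],[[0.5,1,0],[0,0,0.62],-1],[[0.5,1,0],[0,0,0.62],-1],[[0.5,1,0],[0,0,0.62],-1],[[0.5,1,0],[0,0,0.62],-1]]'
python3 -m pendant '[[[0.2,1,0],[0,0,0],-1],[[0.2,1,0],[0,0,0],-1],[[0.2,1,0],[0,0,0],-1],[[0.2,1,-0.4],[0,0,0],-1],[[0.2,1,-0.4],[0,0,0],-1],[[0.2,1,-0.5],[0,0,0],-1],[[0.2,1,-0.5],[0,0,0],-1],[[0.2,1,-0.6],[0,0,0],-1],[[0.2,1,-0.6],[0,0,0],-1],[[0,0.9,-0.6],[0,0,0],-1]]'
```

```text
time: 0.93
tool_pos: [378.1, -171.4, 243.6]
tcp_rot: [-3.141, -0.0, 1.196]
contact_force: [1.0, -0.2, 0.0]
grip_width: 29.7
finger_force: 0.0
time: 1.77
tool_pos: [432.4, 125.8, 134.9]
tcp_rot: [3.141, -0.001, 1.193]
contact_force: [0.2, -0.5, -0.5]
grip_width: 0.3
finger_force: 0.0
```

```bash
python3 -m pendant '[[[0,0.1,-0.5],[0,0,0],-1],[[0,0.1,-0.5],[0,0,0],-1],[[0,0.1,-0.5],[0,0,0],-1],[[0,0,-0.5],[0,0,0],-1],[[0,0,-0.4],[0,0,0],-1],[[0,0,-0.3],[0,0,0],-1],[[0,0,-0.2],[0,0,0],-1],[[0,0,0],[0,0,0],-1],[[0,0,0],[0,0,0],-1],[[0,0,0],[0,0,0],-1]]'
python3 - <<'E'
from h import *
import cv2
w=bot.capture("top");s=bot.capture("scene")
cv2.imwrite("pics/a.png",np.hstack([cv2.resize(w[180:290,240:380],(400,314),interpolation=cv2.INTER_CUBIC),cv2.resize(s[170:300,250:415],(400,314),interpolation=cv2.INTER_CUBIC)]))
E
```

```text
time: 2.6
tool_pos: [432.2, 133.0, 49.3]
tcp_rot: [3.141, -0.0, 1.193]
contact_force: [-0.3, 0.3, 0.1]
grip_width: 0.3
finger_force: 0.0
```

View pics/a.png

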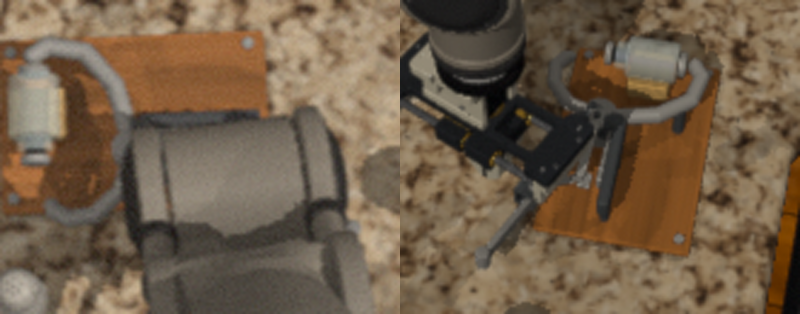

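The arm hides the handle in the top view. The scene view shows the gripper on the outer side with the handle and lever undisturbed. I'll close in until contact.

```bash
python3 -m pendant '[[[0.06,0,0],[0,0,0],-1],[[0.06,0,0],[0,0,0],-1],[[0.06,-0.02,0],[0,0,0],-1],[[0.06,-0.02,0],[0,0,0],-1],[[0.06,-0.02,0],[0,0,0],-1],[[0.06,-0.02,0],[0,0,0],-1],[[0.06,-0.02,0],[0,0,0],-1],[[0.06,-0.02,0],[0,0,0],-1],[[0,0,0],[0,0,0],-1],[[0,0,0],[0,0,0],-1]]'
python3 -m pendant '[[[0.03,-0.01,0],[0,0,0],-1],[[0.03,-0.01,0],[0,0,0],-1],[[0.03,-0.01,0],[0,0,0],-1],[[0.03,-0.01,0],[0,0,0],-1],[[0,0,0],[0,0,0],-1],[[0,0,0],[0,0,0],-1],[[0,0,0],[0,0,0],-1],[[0,0,0],[0,0,0],-1],[[0,0,0],[0,0,0],-1],[[0,0,0],[0,0,0],-1]]'
```

```text
time: 3.53
tool_pos: [446.2, 129.3, 48.7]
tcp_rot: [-3.142, 0.0, 1.193]
contact_force: [0.4, 0.7, -0.6]
grip_width: 0.9
finger_force: 0.0
time: 4.37
tool_pos: [449.8, 128.2, 48.8]
tcp_rot: [3.141, -0.0, 1.193]
contact_force: [0.1, 1.0, 0.5]
grip_width: 0.4
finger_force: 0.0
```

```bash
python3 -m pendant '[[[0.03,-0.01,0],[0,0,0],-1],[[0.03,-0.01,0],[0,0,0],-1],[[0.03,-0.01,0],[0,0,0],-1],[[0.03,-0.01,0],[0,0,0],-1],[[0.03,-0.01,0],[0,0,0],-1],[[0.03,-0.01,0],[0,0,0],-1],[[0,0,0],[0,0,0],-1],[[0,0,0],[0,0,0],-1],[[0,0,0],[0,0,0],-1],[[0,0,0],[0,0,0],-1]]'
```

```text
time: 5.2
tool_pos: [454.1, 126.4, 48.5]
tcp_rot: [-3.14, 0.001, 1.193]
contact_force: [-5.0, 1.2, 2.6]
grip_width: 0.5
finger_force: 2.6
```

```bash
python3 -m pendant '[[[0.044,-0.03,0],[0,0,0.125],-1],[[0.044,-0.03,0],[0,0,0.125],-1],[[0.044,-0.03,0],[0,0,0.125],-1],[[0.044,-0.03,0],[0,0,0.125],-1],[[0.044,-0.03,0],[0,0,0.125],-1],[[0.044,-0.03,0],[0,0,0.125],-1],[[0.044,-0.03,0],[0,0,0.125],-1],[[0,0,0],[0,0,0],-1],[[0,0,0],[0,0,0],-1],[[0,0,0],[0,0,0],-1]]'
```

```text
time: 6.03
tool_pos: [461.8, 120.4, 48.3]
tcp_rot: [-3.136, 0.001, 1.298]
contact_force: [-9.6, 2.9, 4.4]
grip_width: 0.2
finger_force: 5.0
```

```bash
python3 -m pendant '[[[0.047,-0.026,0],[0,0,0.125],-1],[[0.047,-0.026,0],[0,0,0.125],-1],[[0.047,-0.026,0],[0,0,0.125],-1],[[0.047,-0.026,0],[0,0,0.125],-1],[[0.047,-0.026,0],[0,0,0.125],-1],[[0.047,-0.026,0],[0,0,0.125],-1],[[0,0,0],[0,0,0],-1],[[0,0,0],[0,0,0],-1],[[0,0,0],[0,0,0],-1],[[0,0,0],[0,0,0],-1]]'
```

```text
time: 6.87
tool_pos: [470.9, 115.3, 48.3]
tcp_rot: [-3.137, 0.001, 1.388]
contact_force: [-7.3, 0.3, 3.1]
grip_width: 0.4
finger_force: 3.7
```

```bash
python3 -m pendant '[[[0.033,-0.015,0],[0,0,0.083],-1],[[0.033,-0.015,0],[0,0,0.083],-1],[[0.033,-0.015,0],[0,0,0.083],-1],[[0.033,-0.015,0],[0,0,0.083],-1],[[0,0,0],[0,0,0],-1],[[0,0,0],[0,0,0],-1],[[0,0,0],[0,0,0],-1],[[0,0,0],[0,0,0],-1],[[0,0,0],[0,0,0],-1],[[0,0,0],[0,0,0],-1]]'
```

```text
time: 7.7
tool_pos: [474.4, 113.4, 48.2]
tcp_rot: [-3.136, 0.001, 1.428]
contact_force: [-8.2, -0.9, 3.5]
grip_width: 0.2
finger_force: 4.2
```

```bash
python3 -m pendant '[[[0.033,-0.014,0],[0,0,0.083],-1],[[0.033,-0.014,0],[0,0,0.083],-1],[[0.033,-0.014,0],[0,0,0.083],-1],[[0,0,0],[0,0,0],-1],[[0,0,0],[0,0,0],-1],[[0,0,0],[0,0,0],-1],[[0,0,0],[0,0,0],-1],[[0,0,0],[0,0,0],-1],[[0,0,0],[0,0,0],-1],[[0,0,0],[0,0,0],-1]]'
```

```text
time: 8.53
tool_pos: [478.1, 111.9, 48.3]
tcp_rot: [-3.138, 0.001, 1.458]
contact_force: [-6.1, -2.2, 2.8]
grip_width: 0.7
finger_force: 3.1
```

```bash
python3 -m pendant '[[[0.033,-0.012,0],[0,0,0.083],-1],[[0.033,-0.012,0],[0,0,0.083],-1],[[0,0,0],[0,0,0],-1],[[0,0,0],[0,0,0],-1],[[0,0,0],[0,0,0],-1],[[0,0,0],[0,0,0],-1],[[0,0,0],[0,0,0],-1],[[0,0,0],[0,0,0],-1],[[0,0,0],[0,0,0],-1],[[0,0,0],[0,0,0],-1]]'
```

```text
time: 9.37
tool_pos: [480.6, 111.0, 48.3]
tcp_rot: [-3.139, 0.001, 1.478]
contact_force: [-4.9, -3.5, 2.0]
grip_width: 0.5
finger_force: 2.3
```

```bash
python3 -m pendant '[[[0.033,-0.012,0],[0,0,0.083],-1],[[0.033,-0.012,0],[0,0,0.083],-1],[[0,0,0],[0,0,0],-1],[[0,0,0],[0,0,0],-1],[[0,0,0],[0,0,0],-1],[[0,0,0],[0,0,0],-1],[[0,0,0],[0,0,0],-1],[[0,0,0],[0,0,0],-1],[[0,0,0],[0,0,0],-1],[[0,0,0],[0,0,0],-1]]'
```

```text
time: 10.2
tool_pos: [483.8, 110.9, 48.7]
tcp_rot: [3.142, 0.0, 1.497]
contact_force: [-2.4, -1.0, -1.6]
grip_width: 0.3
finger_force: 1.1
```

```bash
python3 -m pendant '[[[0.033,-0.012,0],[0,0,0.083],-1],[[0.02,-0.01,0],[0,0,0.05],-1],[[0,0,0],[0,0,0],-1],[[0,0,0],[0,0,0],-1],[[0,0,0],[0,0,0],-1],[[0,0,0],[0,0,0],-1],[[0,0,0],[0,0,0],-1],[[0,0,0],[0,0,0],-1],[[0,0,0],[0,0,0],-1],[[0,0,0],[0,0,0],-1]]'
```

```text
time: 11.03
tool_pos: [485.4, 110.3, 48.8]
tcp_rot: [3.141, 0.0, 1.513]
contact_force: [-0.3, 0.3, -0.7]
grip_width: 0.4
finger_force: 0.0
```

```bash
python3 -m pendant '[[[0.03,-0.01,0],[0,0,0],-1],[[0,0,0],[0,0,0],-1],[[0,0,0],[0,0,0],-1],[[0,0,0],[0,0,0],-1],[[0,0,0],[0,0,0],-1],[[0,0,0],[0,0,0],-1],[[0,0,0],[0,0,0],-1],[[0,0,0],[0,0,0],-1],[[0,0,0],[0,0,0],-1],[[0,0,0],[0,0,0],-1]]'
```

```text
time: 11.87
tool_pos: [486.3, 110.0, 48.7]
tcp_rot: [3.142, -0.0, 1.513]
contact_force: [-0.5, -0.5, -1.0]
grip_width: 0.3
finger_force: 0.0
```

No force remains, so it has snapped over. I'll back off outward, lift and look.

```bash
python3 -m pendant '[[[-0.1,0,0],[0,0,0],-1],[[-0.3,0,0],[0,0,0],-1],[[-0.5,0,0],[0,0,0],-1],[[-0.6,-0.2,0.2],[0,0,0],-1],[[-0.6,-0.5,0.5],[0,0,0],-1],[[-0.4,-1,0.5],[0,0,0],-1],[[0,-1,0.6],[0,0,0],-1],[[0,-1,0.6],[0,0,0],-1],[[0,-1,0.6],[0,0,0],-1],[[0,-1,0],[0,0,0],-1]]'
python3 - <<'E'
from h import *
import cv2
w=bot.capture("top");s=bot.capture("scene")
cv2.imwrite("pics/b0.png",w);cv2.imwrite("pics/bs0.png",s)
cv2.imwrite("pics/b.png",np.hstack([cv2.resize(w[185:285,230:380],(450,300),interpolation=cv2.INTER_CUBIC),cv2.resize(s[170:300,250:400],(346,300),interpolation=cv2.INTER_CUBIC)]))
E
```

```text
time: 12.7
tool_pos: [411.9, -62.5, 141.6]
tcp_rot: [3.136, 0.001, 1.514]
contact_force: [2.0, 0.4, 0.1]
grip_width: 0.8
finger_force: 0.0
```

View pics/b.png

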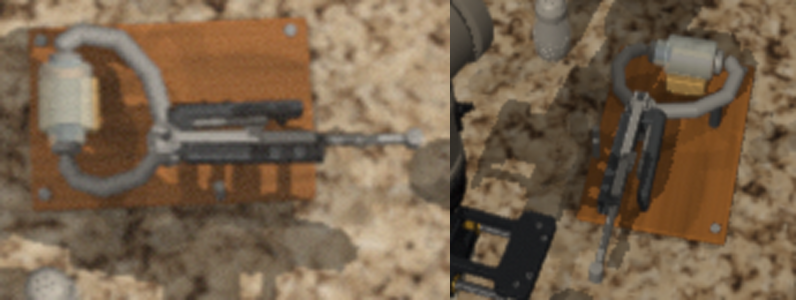

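The press is locked, with the jaw on the stopper. The lever now runs from crop (325,143) to the knob at (413,135).

```bash
python3 - <<'E'
from h import *
def c(x,y,z): return np.round(ray("top",230+(x+.5)/3-.5,185+(y+.5)/3-.5,z)[:2],1)
print("knob",c(414,135,50),"lever",c(330,141,52),c(395,138,52),"handle end outer",c(322,161,33),"inner",c(322,136,57),"fix end",c(302,103,57))
print(ray("scene",250+595/346*150/1*1-0*1 if 0 else 250+(596-450)*150/346,170+271*130/300,50))
E
```

```text
knob [522.8  20.8] lever [518.   85.8] [520.1  35.7] handle end outer [505.9  91.3] inner [520.9  92.2] fix end [546.9 107.2]
[524.52548094  18.13880815  50.        ]
```

```bash
python3 -m pendant '[[[0.6,0.4,0],[0,0,0],-1],[[0.6,0.4,0],[0,0,0],-1],[[0.6,0.4,0],[0,0,0],-1],[[0.6,0.4,0],[0,0,0],-1],[[0.6,0.4,0],[0,0,0],-1],[[0.6,0.5,0],[0,0,0],-1],[[0.6,0.5,0],[0,0,0],-1],[[0.6,0.5,0],[0,0,0],-1],[[0.2,0.2,0],[0,0,0],-1],[[0,0,0],[0,0,0],-1]]'
python3 -m pendant '[[[0,0,-0.5],[0,0,0],-1],[[0,0,-0.5],[0,0,0],-1],[[0,0,-0.5],[0,0,0],-1],[[0,0,-0.5],[0,0,0],-1],[[0,0,-0.4],[0,0,0],-1],[[0,0,-0.3],[0,0,0],-1],[[0,0,-0.2],[0,0,0],-1],[[0,0,-0.2],[0,0,0],-1],[[0,0,0],[0,0,0],-1],[[0,0,0],[0,0,0],-1]]'
python3 - <<'E'
from h import *
import cv2
w=bot.capture("top");s=bot.capture("scene")
cv2.imwrite("pics/c.png",np.hstack([cv2.resize(w[185:285,230:380],(450,300),interpolation=cv2.INTER_CUBIC),cv2.resize(s[170:300,250:400],(346,300),interpolation=cv2.INTER_CUBIC)]))
E
```

```text
time: 13.63
tool_pos: [561.2, 51.7, 138.0]
tcp_rot: [-3.141, -0.0, 1.516]
contact_force: [-0.8, -0.6, 0.7]
grip_width: 0.2
finger_force: 0.0
time: 14.47
tool_pos: [561.2, 49.8, 45.9]
tcp_rot: [3.142, 0.0, 1.513]
contact_force: [0.3, 0.2, 0.0]
grip_width: 0.3
finger_force: 0.0
```

View pics/c.png

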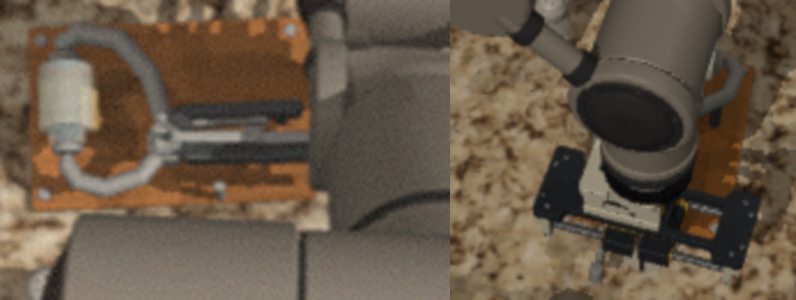

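The press is still locked, and the fingers are down on the fixed-handle side of the lever, short of the knob. I'll now pull along -x.

```bash
python3 -m pendant '[[[-0.08,-0.01,0],[0,0,0],-1],[[-0.08,-0.01,0],[0,0,0],-1],[[-0.08,-0.01,0],[0,0,0],-1],[[-0.08,-0.01,0],[0,0,0],-1],[[-0.08,-0.01,0],[0,0,0],-1],[[-0.08,-0.01,0],[0,0,0],-1],[[-0.08,-0.01,0],[0,0,0],-1],[[-0.08,-0.01,0],[0,0,0],-1],[[0,0,0],[0,0,0],-1],[[0,0,0],[0,0,0],-1]]'
python3 -m pendant '[[[-0.05,-0.01,0],[0,0,0],-1],[[-0.05,-0.01,0],[0,0,0],-1],[[-0.05,-0.01,0],[0,0,0],-1],[[-0.05,-0.01,0],[0,0,0],-1],[[-0.05,-0.01,0],[0,0,0],-1],[[0,0,0],[0,0,0],-1],[[0,0,0],[0,0,0],-1],[[0,0,0],[0,0,0],-1],[[0,0,0],[0,0,0],-1],[[0,0,0],[0,0,0],-1]]'
```

```text
time: 15.4
tool_pos: [542.1, 47.5, 45.8]
tcp_rot: [3.141, -0.0, 1.513]
contact_force: [0.2, 0.1, 0.2]
grip_width: -0.2
finger_force: 0.1
time: 16.23
tool_pos: [534.6, 46.1, 45.7]
tcp_rot: [3.141, 0.0, 1.513]
contact_force: [0.3, 1.0, -0.1]
grip_width: 0.5
finger_force: 0.0
```

```bash
python3 -m pendant '[[[-0.05,0,0],[0,0,0],-1],[[-0.05,0,0],[0,0,0],-1],[[-0.05,0,0],[0,0,0],-1],[[-0.05,0,0],[0,0,0],-1],[[0,0,0],[0,0,0],-1],[[0,0,0],[0,0,0],-1],[[0,0,0],[0,0,0],-1],[[0,0,0],[0,0,0],-1],[[0,0,0],[0,0,0],-1],[[0,0,0],[0,0,0],-1]]'
```

```text
time: 17.07
tool_pos: [528.6, 46.0, 45.7]
tcp_rot: [3.141, 0.0, 1.513]
contact_force: [-0.0, 0.4, -1.0]
grip_width: 0.7
finger_force: 0.0
```

```bash
python3 -m pendant '[[[-0.05,0,0],[0,0,0],-1],[[-0.05,0,0],[0,0,0],-1],[[-0.05,0,0],[0,0,0],-1],[[0,0,0],[0,0,0],-1],[[0,0,0],[0,0,0],-1],[[0,0,0],[0,0,0],-1],[[0,0,0],[0,0,0],-1],[[0,0,0],[0,0,0],-1],[[0,0,0],[0,0,0],-1],[[0,0,0],[0,0,0],-1]]'
```

```text
time: 17.9
tool_pos: [524.1, 46.0, 45.7]
tcp_rot: [3.141, 0.0, 1.513]
contact_force: [0.7, 0.4, 0.2]
grip_width: 0.6
finger_force: 0.0
```

```bash
python3 - <<'E'
from h import *
import cv2
w=bot.capture("top");s=bot.capture("wrist")
cv2.imwrite("pics/d.png",np.hstack([cv2.resize(w[185:285,230:380],(400,267),interpolation=cv2.INTER_CUBIC),cv2.resize(s,(356,267),interpolation=cv2.INTER_AREA)]))
E
```

```text
(no output)
```

View pics/d.png

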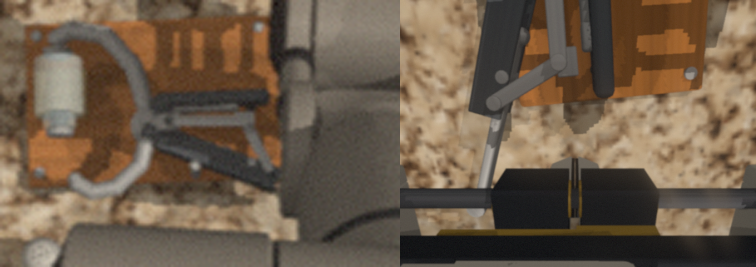

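It has sprung open: the jaw is back, the handle and lever are out, and the fingers are clear. I'll lift away and check.

```bash
python3 -m pendant '[[[0.2,0,0.2],[0,0,0],-1],[[0.2,0,0.5],[0,0,0],-1],[[0,0,0.8],[0,0,0],-1],[[0,0,0.8],[0,0,0],-1],[[0,0,0.8],[0,0,0],-1],[[0,-0.5,0.5],[0,0,0],-1],[[0,-0.9,0],[0,0,0],-1],[[0,-0.9,0],[0,0,0],-1],[[0,-0.9,0],[0,0,0],-1],[[0,-0.9,0],[0,0,0],-1]]'
python3 -m pendant '[[[0,-0.9,0],[0,0,0],-1],[[0,-0.9,0],[0,0,0],-1],[[0,-0.9,0],[0,0,0],-1],[[0,0,0],[0,0,0],-1],[[0,0,0],[0,0,0],-1],[[0,0,0],[0,0,0],-1],[[0,0,0],[0,0,0],-1],[[0,0,0],[0,0,0],-1],[[0,0,0],[0,0,0],-1],[[0,0,0],[0,0,0],-1]]'
python3 - <<'E'
from h import *
import cv2
w=bot.capture("top");t=cv2.imread("pics/t.png")
f=lambda a:cv2.resize(a[185:295,170:380],(400,210),interpolation=cv2.INTER_CUBIC)
cv2.imwrite("pics/e.png",np.vstack([f(t),f(w)]))
E
```

```text
time: 18.83
tool_pos: [536.5, -78.2, 154.6]
tcp_rot: [3.14, 0.0, 1.514]
contact_force: [0.7, -0.1, -0.9]
grip_width: 0.7
finger_force: 0.0
time: 19.67
tool_pos: [536.2, -157.3, 153.8]
tcp_rot: [3.141, -0.0, 1.514]
contact_force: [0.2, -1.2, -0.6]
grip_width: 0.3
finger_force: 0.0
```

View pics/e.png

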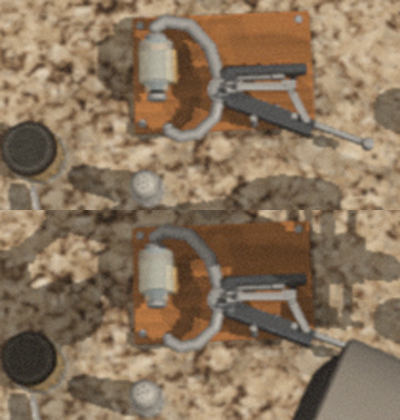

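The handle is back at its open rest, and the jar and shaker have not moved. The gripper is clear, so I'm handing in.

```bash
python3 -c "
from plant import bot
print(bot.close_job())"
```

```text
the job is handed in; nothing more can be done
None
```

The job is handed in: the press snapped over centre and stayed locked by itself, then the release lever sprang it open with the stopper, as far as the pictures show, left in; the jar and shaker had not moved, but the tin was not in the final picture.

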